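Unlock the cutter indexer and hold it at the third click

ROBOT

A 6-joint arm with a two-finger parallel gripper is mounted at the origin on the work surface. World frame = base frame: x ahead of the robot, y to its left, z up, the work surface at z = 0. Lengths are in mm, angles in degrees, forces in N, time in s.
With the tool pointing down it reaches from about 325 to 1000 mm from the base axis. Payload 5.1 kg.
Tool frame: the origin (TCP) lies midway between the tips of the shut fingers; the grasp point (between the pads) lies 19 mm behind it; z points along the fingers, y is the line along which they close (so a half turn about z gives the same grasp; the last joint's range is limited). The gripper opens to 85 mm and grips with 20 to 120 N. Pads are 22 mm wide; open, the fingers measure 114 mm over their backs; the gripper's body (76 mm by 85 mm) begins 54 mm behind the grasp point. The pads swing forward as they close: fully open they stand 13 mm farther back than shut.
Start: joints at [71.929, 7.093, 94.555, -0, 78.352, -4.733], TCP at [149.979, 632.448, 231.322] pointing down, gripper open.
Joint ranges: [-149.61, 149.61], [-58.7, 133.49], [1.44, 155.28], [-77.14, 257.14], [18.33, 153.61], [-166.67, 166.67]. Speed limits (degrees/s): [147.25, 147.25, 180, 180, 180, 180].

INTERFACE

Orientations are given as a 3x3 rotation matrix whose columns are the frame's x, y, z axes.
In Python, from plant import state, snapshot, close_job gives the robot as it stands.
- The arm moves only by the tool play_rows, never from a script. Its argument "moves" is a list of rows, each a list of 7 numbers: the turn, a rotation vector about the world's x, y, z in degrees, then the shift along the world's x, y, z in m, then the opening, from 0 (shut) to 1 (fully open). In form: [[ax, ay, az, x, y, z, jaw], ...]. A call has 1 to 12 rows; each row is the pose to reach, as a shift and turn from the pose commanded when the call began; what a row does not reach only later rows make up. A row lasts 1/12 s, in which the tool goes at most 41.7 mm and 7.16 degrees, less where a joint would pass 70% of its speed; a pose out of reach is approached as far as the arm can. A call with a gripper value outside its range is refused whole. The fingers move at their own pace and stop on an object; the grip force is fixed at half the most. Time passes only in rows, so rows that repeat a pose let the fingers close. It gives the time, the measured TCP pose, the force, the opening and the grip force at its end, in the units of the state.
- state(): the state, without advancing time (a new reading comes with each control period).
- snapshot(name): name is "scene" or "side" or "wrist"; returns a dict with "frame" (420x560x3 uint8, red, green, blue), "mtx" (3x3 intrinsics, pixels), "dist_coeffs" ([k1, k2, p1, p2, k3] as OpenCV has them; the pictures are not rectified), "cam_to_world" (4x4, takes a point from camera to world coordinates). Camera axes: x right, y up, looking along -z (the intrinsics and any distortion apply to the point x, -y, -z); pixel columns grow to the right and rows downward; lengths in mm; the calibration is good to about 2 mm. A picture is of the moment at which its call begins. There is no depth.
- close_job(): hands the job in; it is judged then, once.
The state is a dict: "clock": time; "joints": joint angles; "qd": joint speeds; "joint_efforts": joint torques, N m; "ee_pos": TCP position; "ee_rot": TCP orientation; "contact_force": force on the tool from outside, world axes, zero at the start; "ft_torque": the same for the moment, N m; "finger_gap": finger opening in mm; "gripper_force": force on a finger pad.
Only numpy, scipy, OpenCV 4.12 (cv2) and the standard library are available. Lean on these libraries where they do the work, as an engineer would, in place of code of your own. Each camera call takes 0.05 s, during which the arm holds its last target. There are 200 camera calls.

TASK

On the inspection fixture, slide the steel keeper plate straight up out of its slotted holder and stand it upright in the empty pocket beside the fixture, foot fully down on the pocket's floor. Then grip the knob's bar and turn it clockwise (seen from above), counting the clicks, to the third click stop from where it starts and no further, so that the cutter is indexed for measuring. Finish while still gripping the knob at that third stop (do not let go), and leave the other things on the table where they are.

Things in the scene. Friction and masses are not known exactly. Their poses are not given: they have to be found in the camera images.
- fixture: Fixed grey inspection fixture, base plate 150 mm (x) by 245 mm (y, -130 to +115), top at z 30 mm. Origin: on the knob's axis, at table height. Headstock with cutter on its -y end, top at z 72 mm. Seven brass studs in the base, 69 mm from the axis, mark the stops: the first (start) at +x, the others clockwise every 24 degrees.
- keeper: Loose upright steel plate, 6 mm thick (x), 52 wide (y), 80 tall (z), about 0.2 kg; rubber grip band 10 mm thick over its top 22 mm. Origin: centre of its lower edge. Starts in the slotted holder, foot at z 30 mm, its inner edge in a notch of the knob's dial, so that it locks the knob.
- pocket: Fixed bare aluminium pocket for the keeper, open at the top: inside 18 mm wide (x), 70 mm long (y), floor at z 5 mm, walls 5 mm thick, rim at z 45 mm, dark foot plate 60 x 100 mm. Origin: centre of its underside, on the table. The keeper's width goes along the pocket's y, either way round.
- knob_grip (a point): Grip point on the knob's vertical axis, 66 mm above the table. The knob: a black bar 46 mm long, 14 wide, 40 tall (z 42 to 82 mm) on a toothed steel dial of 62 mm radius (top at z 42 mm). x runs along the bar, towards its white line (the pointer), and turns with the knob.
- holder_slot (a point): Centre of the slotted holder's mouth, on the fixture 58 mm above the table, 86 mm to the fixture's +y from the knob's axis. Dark steel walls, slot 9 mm wide (x), 28 mm deep, closed at its outer end, open towards the knob; the keeper is clear of it when raised 30 mm.
- knob (a joint): Knob angle, rad, growing clockwise from above; 0 at the start stop (not counted). Stops every 0.419 rad (24 degrees), the third at 1.257, hard ends -0.1 and 2.62. Resistance up to 0.2 N m, greatest a quarter of the way to the next stop, nil half-way; then the knob pulls itself into the stop (click). Stays in a stop.
There are look-alikes about, which are no part of the job. Leave any green or pink look-alike of the keeper alone.

How it is judged:
By the outcome, as a careful person would: the job done as asked, in the order asked, and still so for the second after the job is handed in, while the arm keeps its last pose, push and grip.
It also fails if it takes over 59 s, if anything falls off the work surface, if the arm or the gripper's body presses on something with over 40 N, if the wrist force passes 120 N, or if a joint passes its speed limit or range.

## Working session

There is one attempt and no reset: what is moved stays moved. The work goes in short steps, Python scripts to look and compute and a tool call to move; the robot and the scene stay as the last step left them, time stands still between calls to the robot, and variables do not carry over. Pictures are saved under pics/ and viewed, at most 10 in all, crops included, and the job is handed in when it is done.

Besides the shell and the picture viewer there is one more tool, called after "Call:" as name(argument=value, ...) on one line, values as JSON. play_rows: Moves the arm, as the interface text tells. Its arguments: {"type":"object","properties":{"moves":{"type":"array"}},"required":["moves"]}

```bash
mkdir -p pics; cat > h.py <<'E'
import numpy as np, cv2
from plant import state, snapshot, close_job
def snap(n,f=None):
    s=snapshot(n)
    if f: cv2.imwrite('pics/'+f,s['frame'][:,:,::-1])
    np.savez('pics/last_'+n+'.npz',**{k:np.array(v) for k,v in s.items()})
    return s
def load(n): return dict(np.load('pics/last_'+n+'.npz'))
def ray(s,uv):
    p=cv2.undistortPoints(np.array([[uv]],float),np.array(s['mtx'],float),np.array(s['dist_coeffs'],float))[0,0]
    T=np.array(s['cam_to_world']); d=T[:3,:3]@np.array([p[0],-p[1],-1.]); return T[:3,3],d
def onz(s,uv,z):
    o,d=ray(s,uv); return o+d*(z-o[2])/d[2]
def proj(s,P):
    T=np.array(s['cam_to_world']); c=(np.atleast_2d(P)-T[:3,3])@T[:3,:3]
    c=c*[1,-1,-1]
    return cv2.projectPoints(c.astype(float),np.zeros(3),np.zeros(3),np.array(s['mtx'],float),np.array(s['dist_coeffs'],float))[0][:,0]
E
python3 - <<'E'
from h import *
ims=[snap(n,n+'0.png') for n in ('scene','side','wrist')]
for s in ims: print(np.round(s['cam_to_world'],2).tolist())
print({k:np.round(v,2).tolist() for k,v in state().items()})
E
```

```text
[[0.27, -0.65, 0.71, 1103.24], [0.96, 0.17, -0.21, -92.53], [0.01, 0.74, 0.67, 652.09], [0.0, 0.0, 0.0, 1.0]]
[[-0.91, 0.21, -0.36, 244.2], [-0.42, -0.43, 0.8, 735.56], [0.02, 0.88, 0.48, 461.8], [0.0, 0.0, 0.0, 1.0]]
[[0.23, -0.93, -0.28, 79.47], [0.97, 0.22, 0.07, 649.21], [-0.0, -0.29, 0.96, 373.36], [0.0, 0.0, 0.0, 1.0]]
{'clock': 0.15, 'joints': [71.93, 7.13, 94.61, 0.0, 78.35, -4.73], 'qd': [0.0, -0.01, -0.3, -0.03, -0.12, 0.07], 'joint_efforts': [0.0, -42.42, -36.6, -0.0, 0.0, -0.0], 'ee_pos': [149.82, 632.02, 230.36], 'ee_rot': [[-0.97, 0.23, -0.0], [0.23, 0.97, -0.0], [0.0, -0.0, -1.0]], 'contact_force': [-0.32, 0.3, 0.31], 'ft_torque': [0.04, 0.0, -0.02], 'gripper_force': 0.0, 'finger_gap': 85.78}
```

View pics/scene0.png

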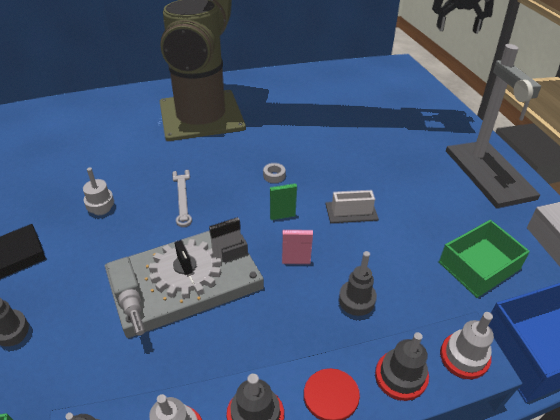

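View pics/wrist0.png

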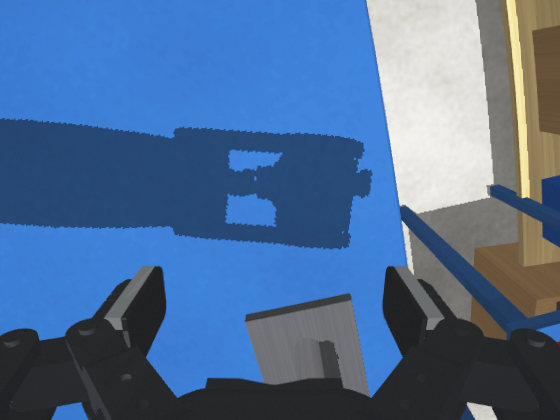

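The scene view shows the fixture near (185,270) with its knob at (183,257), the keeper and holder near (230,240), the pocket at (353,206), and the green and pink decoys at (283,202) and (297,247). The wrist view shows only bare table and part of a grey stand.

```bash
python3 - <<'E'
from h import *
s=load('scene'); t=load('side')
a=cv2.resize(s['frame'][160:335,95:385],None,fx=2.7,fy=2.7,interpolation=cv2.INTER_CUBIC)
cv2.imwrite('pics/crop1.png',a[:,:,::-1])
for n,uv,z in [('knob',(183,257),82),('band',(226,228),110),('pocket',(353,200),45),('corner',(262,279),30)]: print(n,onz(s,uv,z).round(1))
E
```

```text
knob [ 572.5 -102.6   82. ]
band [552.2 -25.5 110. ]
pocket [472.  239.7  45. ]
corner [607.9  20.7  30. ]
```

View pics/crop1.png

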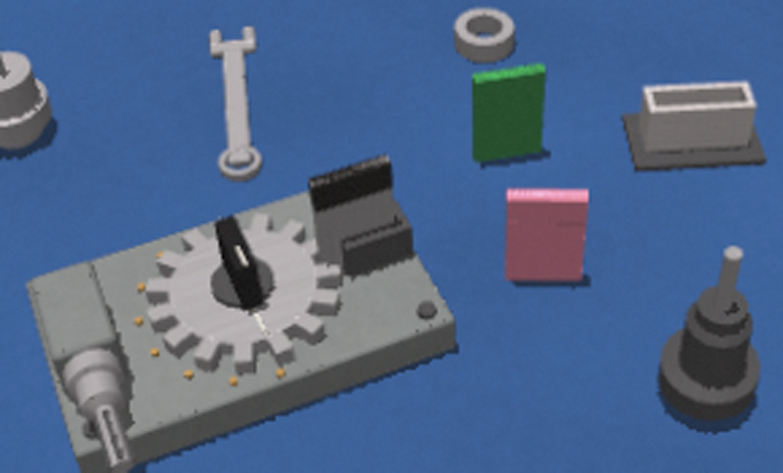

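View pics/side0.png

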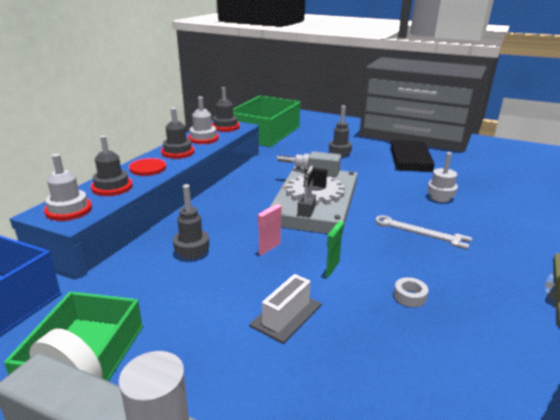

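Crop of the scene view: seven brass studs run from (280,373) round to (160,256), the black keeper band's top edge goes from (309,181) to (389,156), and the pocket rim has corners (644,88), (752,83), (756,104) and (650,110). The side view shows the same layout, with the pocket at (287,300).

```bash
python3 - <<'E'
from h import *
from scipy.optimize import least_squares
s=load('scene')
c=lambda p:(p[0]/2.7+95-.3,p[1]/2.7+160-.3)
st=np.array([onz(s,c(p),31)[:2] for p in [(280,373),(234,381),(188,375),(154,352),(138,321),(141,287),(160,256)]])
def m(q):
    a=q[2]-np.radians(24)*np.arange(7); return q[:2]+69*np.c_[np.cos(a),np.sin(a)]
r=least_squares(lambda q:(m(q)-st).ravel(),[570,-100,0])
print('knob',r.x[:2],'yaw',np.degrees(r.x[2])); print((m(r.x)-st).round(1).tolist())
a=r.x[2];R=np.array([[np.cos(a),-np.sin(a)],[np.sin(a),np.cos(a)]])
print('keeper pred',r.x[:2]+R@[0,86])
for p in [(309,181),(389,156),(313,190),(392,165)]: print('keeper top',onz(s,c(p),110))
P=np.array([onz(s,c(p),45)[:2] for p in [(644,88),(752,83),(756,104),(650,110)]]);print(P.round(1),P.mean(0))
for p in [(624,116),(764,160),(638,168)]: print('footplate',onz(s,c(p),3))
for k in [(1,0),(2,3)]:
    d=P[k[0]]-P[k[1]]; print(np.degrees(np.arctan2(-d[0],d[1])),np.linalg.norm(d))
for p in [(246,248),(262,333)]: print('line',onz(s,c(p),82),onz(s,c(p),42))
E
```

```text
knob [ 553.37223186 -103.20034668] yaw 10.939356017773363
[[-0.2, -0.1], [0.1, -0.7], [-0.8, 0.2], [0.4, 0.4], [0.4, 0.1], [0.2, -0.2], [0.0, 0.2]]
keeper pred [537.05202063 -18.76308769]
keeper top [542.3114821  -51.94342665 110.        ]
keeper top [5.32784288e+02 2.61942452e-02 1.10000000e+02]
keeper top [550.66180673 -50.82222806 110.        ]
keeper top [5.41217417e+02 1.73366974e-01 1.10000000e+02]
[[439.9 209.7]
 [454.8 291.3]
 [477.9 284.3]
 [464.4 205.3]] [459.24196493 247.64006825]
footplate [421.81194672 203.74084722   3.        ]
footplate [495.77511601 289.73962464   3.        ]
footplate [479.58987828 194.26855712   3.        ]
-10.34860569343959 82.94285114315676
-9.671386113517592 80.10537499451291
line [561.63521573 -96.64183794  82.        ] [523.63403167 -96.93029957  42.        ]
line [630.02074155 -96.09824997  82.        ] [596.81777529 -96.34857117  42.        ]
```

The stud circle fits to under 1 mm, with the knob axis at (553,-103) and yaw 10.9°. The pocket measures 28×81 mm on the outside, which matches. Next I move above the keeper.

Call:
play_rows(moves=[[0,0,-65.7,0.391,-0.655,0.0,0.5],[0,0,-65.7,0.391,-0.655,0.0,0.5],[0,0,-65.7,0.391,-0.655,0.0,0.5],[0,0,-65.7,0.391,-0.655,0.0,0.5],[0,0,-65.7,0.391,-0.655,0.0,0.5],[0,0,-65.7,0.391,-0.655,0.0,0.5],[0,0,-65.7,0.391,-0.655,0.0,0.5],[0,0,-65.7,0.391,-0.655,0.0,0.5],[0,0,-65.7,0.391,-0.655,0.0,0.5],[0,0,-65.7,0.391,-0.655,0.0,0.5],[0,0,-65.7,0.391,-0.655,0.0,0.5],[0,0,-65.7,0.391,-0.655,0.0,0.5]])

```text
clock: 1.15
ee_pos: [406.6, 201.2, 231.3]
ee_rot: [[-0.19, 0.982, 0.0], [0.982, 0.19, 0.0], [0.0, 0.0, -1.0]]
contact_force: [0.3, 0.3, -0.5]
finger_gap: 42.4
gripper_force: 0.0
```

Call:
play_rows(moves=[[0,0,0,0.135,-0.226,0.0,0.5],[0,0,0,0.135,-0.226,0.0,0.5],[0,0,0,0.135,-0.226,0.0,0.5],[0,0,0,0.135,-0.226,0.0,0.5],[0,0,0,0.135,-0.226,0.0,0.5],[0,0,0,0.135,-0.226,0.0,0.5],[0,0,0,0.135,-0.226,0.0,0.5],[0,0,0,0.135,-0.226,0.0,0.5]])

```text
clock: 1.82
ee_pos: [542.1, -25.5, 230.8]
ee_rot: [[-0.186, 0.983, -0.001], [0.983, 0.186, -0.0], [-0.0, -0.001, -1.0]]
contact_force: [0.4, 0.4, -0.4]
finger_gap: 42.8
gripper_force: 0.0
```

```bash
python3 - <<'E'
from h import *
s=snap('wrist','wrist1.png'); print({k:np.round(v,2).tolist() for k,v in state().items() if k in('ee_pos','joints','ee_rot')})
print(proj(s,[[541,-24,110],[537,-19,58],[553.4,-103.2,82]]))
E
```

```text
{'joints': [-8.21, -6.6, 108.36, 0.02, 78.34, -19.03], 'ee_pos': [541.28, -23.8, 230.69], 'ee_rot': [[-0.19, 0.98, -0.0], [0.98, 0.19, 0.0], [0.0, -0.0, -1.0]]}
[[271.32017894 192.00060815]
 [268.25810612 169.58967189]
 [268.70253738 273.55150542]]
```

View pics/wrist1.png

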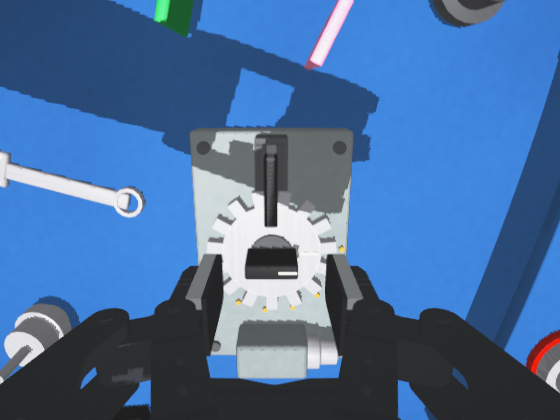

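The wrist view shows the keeper's band from (271,153) to (271,227), the knob bar at (272,263) and the pointer line at about (287,273).

```bash
python3 - <<'E'
from h import *
s=load('wrist'); f=s['frame']; g=f.max(2)
for r in (165,180,195,210,222): 
    d=np.where(g[r,250:295]<60)[0]+250; print(r,d.min(),d.max(),onz(s,((d.min()+d.max())/2,r),110).round(1))
for uv in [(271,153),(271,226)]: print(onz(s,uv,110).round(1))
print(g[145:160,271],g[220:234,271])
# bar top
for uv in [(246,249),(297,249),(245,278),(297,278)]: print(onz(s,uv,82).round(1))
E
```

```text
165 263 277 [536.4  -4.7 110. ]
180 264 277 [538.8 -15.3 110. ]
195 265 276 [540.8 -26.3 110. ]
210 265 276 [542.9 -37.6 110. ]
222 265 276 [544.7 -46.8 110. ]
[535.5   3.9 110. ]
[545.6 -49.8 110. ]
[101 112 111 111 112 111 113 108  96  80  74  86  95 109 121] [ 48  44  45  49  48  52 106 194 238 243 243 243 243 235]
[530.5 -84.2  82. ]
[572.6 -76.2  82. ]
[ 534.1 -111.3   82. ]
[ 578.2 -102.9   82. ]
```

Call:
play_rows(moves=[[0,0,0,-0.0007,-0.001,-0.04,0.5],[0,0,0,-0.0007,-0.001,-0.08,0.5],[0,0,0,-0.0007,-0.001,-0.115,0.5],[0,0,0,-0.0007,-0.001,-0.14,0.5],[0,0,0,-0.0007,-0.001,-0.15,0.5],[0,0,0,-0.0007,-0.001,-0.15,0.5],[0,0,0,-0.0007,-0.001,-0.15,0.2],[0,0,0,-0.0007,-0.001,-0.15,0.2],[0,0,0,-0.0007,-0.001,-0.15,0.2],[0,0,0,-0.0007,-0.001,-0.15,0.2]])

```text
clock: 2.7
ee_pos: [542.0, -23.9, 83.6]
ee_rot: [[-0.19, 0.982, 0.004], [0.982, 0.19, -0.001], [-0.001, 0.004, -1.0]]
contact_force: [1.0, -0.6, 0.6]
finger_gap: 17.0
gripper_force: 0.0
```

Call:
play_rows(moves=[[0,0,0,0,0,0,0.1],[0,0,0,0,0,0,0.05],[0,0,0,0,0,0,0],[0,0,0,0,0,0,0],[0,0,0,0,0,0,0],[0,0,0,0,0,0,0]])

```text
clock: 3.2
ee_pos: [540.9, -24.2, 83.2]
ee_rot: [[-0.19, 0.982, 0.0], [0.982, 0.19, -0.001], [-0.001, 0.0, -1.0]]
contact_force: [-3.8, -0.8, 6.2]
finger_gap: 9.1
gripper_force: 58.6
```

Gripped at 9.1 mm with 59 N. Now I lift straight up.

Call:
play_rows(moves=[[0,0,0,0,0,0.006,0],[0,0,0,0,0,0.012,0],[0,0,0,0,0,0.018,0],[0,0,0,0,0,0.026,0],[0,0,0,0,0,0.036,0],[0,0,0,0,0,0.05,0],[0,0,0,0,0,0.075,0],[0,0,0,0,0,0.1,0],[0,0,0,0,0,0.13,0],[0,0,0,0,0,0.15,0],[0,0,0,0,0,0.15,0],[0,0,0,0,0,0.15,0]])

```text
clock: 4.2
ee_pos: [541.4, -24.0, 233.5]
ee_rot: [[-0.19, 0.982, 0.004], [0.982, 0.19, -0.001], [-0.001, 0.004, -1.0]]
contact_force: [0.4, -0.5, -2.7]
finger_gap: 9.3
gripper_force: 58.7
```

```bash
python3 - <<'E'
from h import *
s=snap('wrist','wrist2.png'); print({k:np.round(v,2).tolist() for k,v in state().items() if k in('ee_pos','contact_force','finger_gap')})
E
```

```text
{'ee_pos': [540.38, -23.84, 231.29], 'contact_force': [-0.78, 0.64, -2.28], 'finger_gap': 8.91}
```

View pics/wrist2.png

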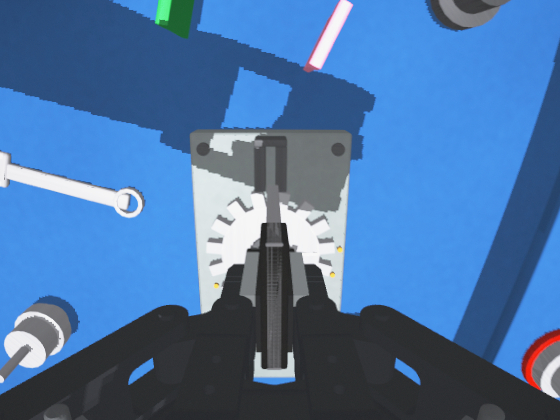

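The keeper is held upright below the grip, its band spanning (274,224) to (274,369), with a 2.3 N weight reading. I carry it at height to a point above the pocket.

Call:
play_rows(moves=[[0,0,-20.9,-0.082,0.272,0,0],[0,0,-20.9,-0.082,0.272,0,0],[0,0,-20.9,-0.082,0.272,0,0],[0,0,-20.9,-0.082,0.272,0,0],[0,0,-20.9,-0.082,0.272,0,0],[0,0,-20.9,-0.082,0.272,0,0],[0,0,-20.9,-0.082,0.272,0,0],[0,0,-20.9,-0.082,0.272,0,0],[0,0,-20.9,-0.082,0.272,-0.03,0],[0,0,-20.9,-0.082,0.272,-0.06,0],[0,0,-20.9,-0.082,0.272,-0.06,0],[0,0,-20.9,-0.082,0.272,-0.06,0]])

```text
clock: 5.25
ee_pos: [456.3, 246.9, 167.7]
ee_rot: [[0.173, 0.985, -0.007], [0.985, -0.173, -0.003], [-0.004, -0.007, -1.0]]
contact_force: [0.2, 0.1, -0.6]
finger_gap: 9.2
gripper_force: 58.6
```

```bash
python3 - <<'E'
from h import *
w=load('wrist'); print('band in grip',onz(w,(274,369),258),onz(w,(274,224),258))
s=snap('scene'); w=snap('wrist'); print({k:np.round(v,2).tolist() for k,v in state().items() if k in('ee_pos','ee_rot')})
a=cv2.resize(s['frame'][110:235,310:400],None,fx=4.5,fy=4.5,interpolation=cv2.INTER_CUBIC)
b=w['frame'][100:420,80:480]; 
c=np.zeros((570,800,3),np.uint8); c[:a.shape[0],:400]=a[:570,:400]; c[:320,400:]=b
cv2.imwrite('pics/pk.png',c[:,:,::-1])
E
```

```text
band in grip [548.23098336 -52.88796399 258.        ] [536.78740075   5.83409537 258.        ]
{'ee_pos': [459.01, 247.88, 171.94], 'ee_rot': [[0.17, 0.98, 0.0], [0.98, -0.17, 0.0], [0.0, 0.0, -1.0]]}
```

View pics/pk.png

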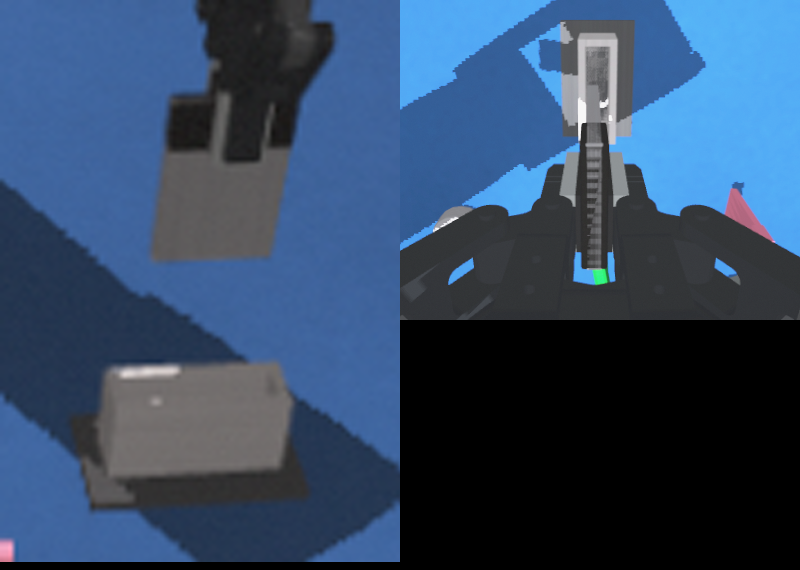

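Keeper held upright above the pocket: in the left crop it is over the pocket, and in the wrist crop the pocket rim (columns 578–618) lines up with the keeper (about 593). I check the offset numerically.

```bash
python3 - <<'E'
from h import *
s=load('wrist'); e=state(); R=np.array(e['ee_rot']); p=np.array(e['ee_pos'])
def loc(uv,z): return (R.T@(onz(s,uv,z)-p)).round(1)
print('rim outer TL/TR',loc((179+80-1,133),45),loc((617-400+80,133),45))
print('rim inner',loc((585-400+80,146),45),loc((609-400+80,146),45))
print('rim low',loc((578-400+80,220),45),loc((618-400+80,220),45))
print('foot',loc((561-400+80,120),5),loc((634-400+80,120),5))
print('foot low',loc((561-400+80,230),5),loc((632-400+80,230),5))
print('keeper band top', loc((593-400+80,225),p[2]+27),loc((594-400+80,368),p[2]+27), 'edges',loc((582-400+80,300),p[2]+27),loc((606-400+80,300),p[2]+27))
print('keeper foot corner',loc((593-400+80,185),p[2]-53))
E
```

```text
rim outer TL/TR [ 43.2 -11.5 126.9] [ 43.3  16.  127. ]
rim inner [ 34.   -6.6 126.9] [ 34.   10.5 126.9]
rim low [-21.8 -12.2 126.9] [-21.7  17.9 126.9]
foot [ 49.1 -26.9 166.9] [ 49.2  31.8 167. ]
foot low [-45.3 -29.1 166.9] [-45.2  33.  166.9]
keeper band top [ 31.2  -0.1 -27. ] [-25.8   0.3 -27. ] edges [  3.5  -3.9 -27. ] [  3.5   4.4 -27. ]
keeper foot corner [24.2 -0.5 53. ]
```

Call:
play_rows(moves=[[0,0,0,0.0023,0.0005,0,0],[0,0,0,0.0023,0.0005,-0.02,0],[0,0,0,0.0023,0.0005,-0.04,0],[0,0,0,0.0023,0.0005,-0.06,0],[0,0,0,0.0023,0.0005,-0.075,0],[0,0,0,0.0023,0.0005,-0.09,0],[0,0,0,0.0023,0.0005,-0.1,0],[0,0,0,0.0023,0.0005,-0.106,0],[0,0,0,0.0023,0.0005,-0.109,0],[0,0,0,0.0023,0.0005,-0.109,0],[0,0,0,0.0023,0.0005,-0.109,0]])

```text
clock: 6.27
ee_pos: [461.6, 248.9, 63.3]
ee_rot: [[0.173, 0.985, 0.002], [0.985, -0.173, 0.001], [0.001, 0.001, -1.0]]
contact_force: [0.3, -0.2, -1.2]
finger_gap: 8.8
gripper_force: 58.8
```

Call:
play_rows(moves=[[0,0,0,0,0,-0.001,0],[0,0,0,0,0,-0.002,0],[0,0,0,0,0,-0.003,0],[0,0,0,0,0,-0.003,0],[0,0,0,0,0,-0.003,0]])

```text
clock: 6.68
ee_pos: [460.9, 248.6, 59.4]
ee_rot: [[0.173, 0.985, 0.0], [0.985, -0.173, 0.0], [0.0, 0.0, -1.0]]
contact_force: [0.3, 0.4, -1.1]
finger_gap: 8.8
gripper_force: 58.8
```

Call:
play_rows(moves=[[0,0,0,0,0,-0.0007,0],[0,0,0,0,0,-0.0014,0],[0,0,0,0,0,-0.0014,0],[0,0,0,0,0,-0.0014,0]])

```text
clock: 7.02
ee_pos: [461.0, 248.7, 58.3]
ee_rot: [[0.173, 0.985, 0.0], [0.985, -0.173, 0.0], [0.0, 0.0, -1.0]]
contact_force: [-0.6, -1.1, 1.8]
finger_gap: 8.9
gripper_force: 59.2
```

Call:
play_rows(moves=[[0,0,0,0,0,-0.0007,0],[0,0,0,0,0,-0.0007,0],[0,0,0,0,0,-0.0007,0],[0,0,0,0,0,-0.0007,0]])

```text
clock: 7.35
ee_pos: [461.2, 248.8, 58.2]
ee_rot: [[0.173, 0.985, 0.0], [0.985, -0.173, 0.0], [0.0, 0.0, -1.0]]
contact_force: [-1.4, -1.0, 5.0]
finger_gap: 8.7
gripper_force: 60.0
```

The foot is on the floor, with the load reversed and z no longer dropping. I release gently and rise.

Call:
play_rows(moves=[[0,0,0,0,0,0,0.1],[0,0,0,0,0,0,0.11],[0,0,0,0,0,0,0.13],[0,0,0,0,0,0,0.16],[0,0,0,0,0,0,0.22],[0,0,0,0,0,0,0.35],[0,0,0,0,0,0,0.45],[0,0,0,0,0,0,0.45],[0,0,0,0,0,0,0.45]])

```text
clock: 8.1
ee_pos: [460.8, 248.6, 57.1]
ee_rot: [[0.173, 0.985, -0.0], [0.985, -0.173, -0.0], [-0.0, -0.0, -1.0]]
contact_force: [1.0, -0.7, -0.6]
finger_gap: 38.7
gripper_force: 0.0
```

Call:
play_rows(moves=[[0,0,0,0,0,0.01,0.45],[0,0,0,0,0,0.03,0.45],[0,0,0,0,0,0.07,0.45],[0,0,0,0,0,0.11,0.45],[0,0,0,0,0,0.15,0.45],[0,0,0,0,0,0.172,0.45],[0,0,0,0,0,0.172,0.45],[0,0,0,0,0,0.172,0.45],[0,0,0,0,0,0.172,0.45]])

```text
clock: 8.85
ee_pos: [460.4, 248.4, 228.8]
ee_rot: [[0.173, 0.985, -0.001], [0.985, -0.173, -0.0], [-0.0, -0.001, -1.0]]
contact_force: [-0.4, -0.7, -0.1]
finger_gap: 38.4
gripper_force: 0.0
```

```bash
python3 - <<'E'
from h import *
s=snap('scene'); w=snap('side'); print({k:np.round(v,2).tolist() for k,v in state().items() if k in('ee_pos','ee_rot','joints')})
a=cv2.resize(s['frame'][130:230,310:400],None,fx=4.4,fy=4.4,interpolation=cv2.INTER_CUBIC)
b=cv2.resize(w['frame'][230:350,230:330],None,fx=4,fy=4,interpolation=cv2.INTER_CUBIC)
c=np.zeros((500,800,3),np.uint8); c[:440,:396]=a; c[:480,400:]=b
cv2.imwrite('pics/pk2.png',c[:,:,::-1])
E
```

```text
{'joints': [22.47, -8.97, 110.82, 0.0, 78.36, 32.41], 'ee_pos': [459.86, 248.22, 227.24], 'ee_rot': [[0.17, 0.98, -0.0], [0.98, -0.17, -0.0], [-0.0, -0.0, -1.0]]}
```

View pics/pk2.png

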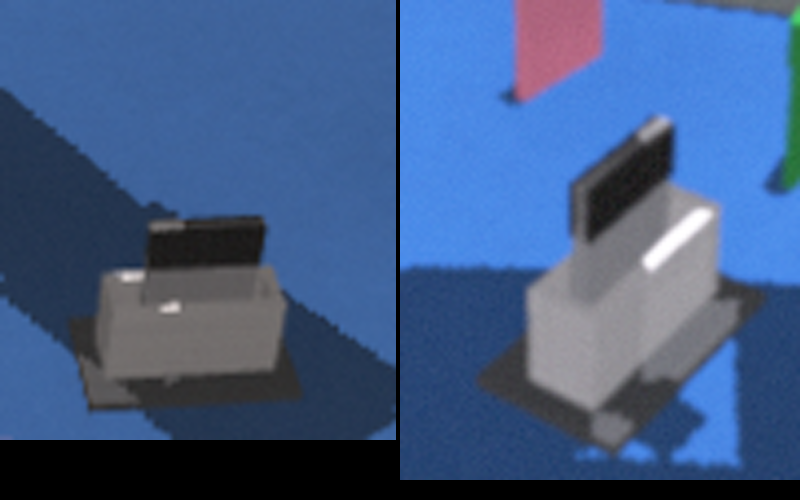

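The keeper stands upright inside the pocket: its band top is level in both views and the wall lines are parallel. Next, above the knob.

Call:
play_rows(moves=[[0,0,110.9,0.093,-0.352,0,0.45],[0,0,110.9,0.093,-0.352,0,0.45],[0,0,110.9,0.093,-0.352,0,0.45],[0,0,110.9,0.093,-0.352,0,0.45],[0,0,110.9,0.093,-0.352,0,0.45],[0,0,110.9,0.093,-0.352,0,0.45],[0,0,110.9,0.093,-0.352,0,0.45],[0,0,110.9,0.093,-0.352,0,0.45],[0,0,110.9,0.093,-0.352,0,0.45],[0,0,110.9,0.093,-0.352,0,0.45],[0,0,110.9,0.093,-0.352,0,0.45],[0,0,110.9,0.093,-0.352,0,0.45]])

```text
clock: 9.95
ee_pos: [553.1, -105.0, 226.8]
ee_rot: [[-0.94, 0.342, -0.004], [0.342, 0.94, 0.001], [0.004, -0.0, -1.0]]
contact_force: [0.9, -0.2, -0.8]
finger_gap: 38.6
gripper_force: 0.0
```

```bash
python3 - <<'E'
from h import *
e=state(); R=np.array(e['ee_rot']); p=e['ee_pos']; a=np.degrees(np.arctan2(R[1,1],R[0,1])); print(p,a,100.9-a,np.array([553.4,-103.2])-p[:2])
E
```

```text
[ 553.08950249 -105.04433896  226.7973615 ] 69.9844802930426 30.91551970695741 [0.31049751 1.84433896]
```

Call:
play_rows(moves=[[0,0,30.9,0,0,0,0.45],[0,0,30.9,0,0,0,0.45],[0,0,30.9,0,0,0,0.45],[0,0,30.9,0,0,0,0.45],[0,0,30.9,0,0,0,0.45],[0,0,30.9,0,0,0,0.45],[0,0,30.9,0,0,0,0.45],[0,0,30.9,0,0,0,0.45]])

```text
clock: 10.62
ee_pos: [553.4, -103.3, 228.1]
ee_rot: [[-0.983, -0.185, -0.002], [-0.185, 0.983, 0.001], [0.002, 0.001, -1.0]]
contact_force: [-0.2, 0.1, 0.1]
finger_gap: 38.3
gripper_force: 0.0
```

```bash
python3 - <<'E'
from h import *
s=snap('wrist','wrist3.png')
e=state(); R=np.array(e['ee_rot']); p=np.array(e['ee_pos']); print(p,np.degrees(np.arctan2(R[1,1],R[0,1])),e['joints'])
print(proj(s,[[553.4,-103.2,82]]))
E
```

```text
[ 553.54779033 -103.29042578  228.44275088] 100.6664145297946 [-1.60314050e+01 -3.73462815e+00  1.05904650e+02 -7.28745016e-04
  7.79069162e+01 -1.16697687e+02]
[[273.43618022 184.40649564]]
```

View pics/wrist3.png

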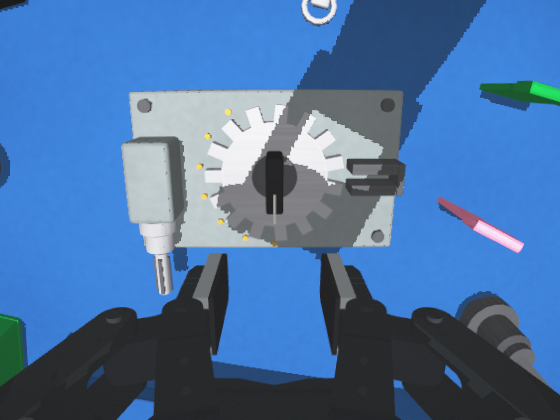

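The wrist view has the bar centred on column 274.5 (predicted 273.4), with its white line toward the start stud at (275,243). Fingers straddle it clear of headstock and holder, so I descend.

Call:
play_rows(moves=[[0,0,0.2,0,0.0008,-0.04,0.45],[0,0,0.2,0,0.0008,-0.08,0.45],[0,0,0.2,0,0.0008,-0.115,0.45],[0,0,0.2,0,0.0008,-0.14,0.45],[0,0,0.2,0,0.0008,-0.16,0.45],[0,0,0.2,0,0.0008,-0.172,0.45],[0,0,0.2,0,0.0008,-0.178,0.45],[0,0,0.2,0,0.0008,-0.178,0.35],[0,0,0.2,0,0.0008,-0.178,0.25],[0,0,0.2,0,0.0008,-0.178,0.25],[0,0,0.2,0,0.0008,-0.178,0.25]])

```text
clock: 11.58
ee_pos: [555.2, -103.0, 53.1]
ee_rot: [[-0.982, -0.189, 0.003], [-0.189, 0.982, -0.001], [-0.003, -0.001, -1.0]]
contact_force: [0.1, 0.7, -0.2]
finger_gap: 21.2
gripper_force: 0.0
```

Call:
play_rows(moves=[[0,0,0,0,0,0,0.18],[0,0,0,0,0,0,0.1],[0,0,0,0,0,0,0],[0,0,0,0,0,0,0],[0,0,0,0,0,0,0],[0,0,0,0,0,0,0]])

```text
clock: 12.08
ee_pos: [554.7, -102.7, 52.7]
ee_rot: [[-0.982, -0.189, 0.002], [-0.189, 0.982, -0.0], [-0.002, -0.001, -1.0]]
contact_force: [-1.8, 1.4, 6.0]
finger_gap: 13.5
gripper_force: 59.7
```

```bash
cat > st.py <<'E'
from h import *
e=state(); R=np.array(e['ee_rot']); a=np.degrees(np.arctan2(R[1,1],R[0,1])); print(e['clock'],np.round(e['ee_pos'],1),'yaw',round(a,2),'rel',round(100.9-a,2),np.round(e['contact_force'],1),np.round(e['ft_torque'],3),e['finger_gap'],e['gripper_force'])
E
python3 st.py
```

```text
12.0833 [ 554.7 -102.7   52.7] yaw 100.91 rel -0.01 [-1.8  1.4  6. ] [0.207 0.223 0.002] 13.514092273537878 59.69257056713104
```

Bar gripped at 13.5 mm. I turn to the first stop while watching the moment.

Call:
play_rows(moves=[[0,0,-3,0,0,0,0],[0,0,-6,0,0,0,0],[0,0,-9,0,0,0,0],[0,0,-12,0,0,0,0],[0,0,-15,0,0,0,0],[0,0,-18,0,0,0,0],[0,0,-21,0,0,0,0],[0,0,-24,0,0,0,0],[0,0,-24,0,0,0,0],[0,0,-24,0,0,0,0]])

```text
clock: 12.92
ee_pos: [554.7, -102.9, 52.7]
ee_rot: [[-0.974, 0.227, 0.002], [0.227, 0.974, -0.001], [-0.002, -0.0, -1.0]]
contact_force: [-1.0, -0.3, 6.1]
finger_gap: 13.1
gripper_force: 59.9
```

```bash
python3 st.py
```

```text
12.9167 [ 554.7 -102.9   52.7] yaw 76.9 rel 24.0 [-1.  -0.3  6.1] [ 0.065  0.215 -0.135] 13.100197819717566 59.86423373222351
```

Call:
play_rows(moves=[[0,0,-3,0,0,0,0],[0,0,-6,0,0,0,0],[0,0,-9,0,0,0,0],[0,0,-12,0,0,0,0],[0,0,-15,0,0,0,0],[0,0,-18,0,0,0,0],[0,0,-21,0,0,0,0],[0,0,-24,0,0,0,0],[0,0,-24,0,0,0,0],[0,0,-24,0,0,0,0]])

```text
clock: 13.75
ee_pos: [554.6, -103.1, 52.7]
ee_rot: [[-0.798, 0.603, 0.002], [0.603, 0.798, -0.001], [-0.002, 0.0, -1.0]]
contact_force: [-2.4, -0.0, 4.5]
finger_gap: 13.1
gripper_force: 59.9
```

```bash
python3 st.py
```

```text
13.75 [ 554.6 -103.1   52.7] yaw 52.91 rel 47.99 [-2.4 -0.   4.5] [-0.095  0.282 -0.066] 13.082047715551289 59.88607585430145
```

Call:
play_rows(moves=[[0,0,-3,0,0,0,0],[0,0,-6,0,0,0,0],[0,0,-9,0,0,0,0],[0,0,-12,0,0,0,0],[0,0,-15,0,0,0,0],[0,0,-18,0,0,0,0],[0,0,-21,0,0,0,0],[0,0,-23,0,0,0,0],[0,0,-24,0,0,0,0],[0,0,-24,0,0,0,0],[0,0,-24,0,0,0,0]])

```text
clock: 14.67
ee_pos: [554.5, -103.2, 52.8]
ee_rot: [[-0.484, 0.875, 0.001], [0.875, 0.484, -0.001], [-0.002, 0.0, -1.0]]
contact_force: [-2.0, -0.9, 6.8]
finger_gap: 13.1
gripper_force: 59.9
```

```bash
python3 st.py; python3 - <<'E'
from h import *
s=snap('scene'); w=snap('side')
a=cv2.resize(s['frame'][205:335,100:270],None,fx=4.4,fy=4.4,interpolation=cv2.INTER_CUBIC)
cv2.imwrite('pics/kn.png',a[:,:,::-1])
E
```

```text
14.6667 [ 554.5 -103.2   52.8] yaw 28.92 rel 71.98 [-2.  -0.9  6.8] [-0.119  0.464 -0.035] 13.051051094113744 59.942697286605835
```

View pics/kn.png

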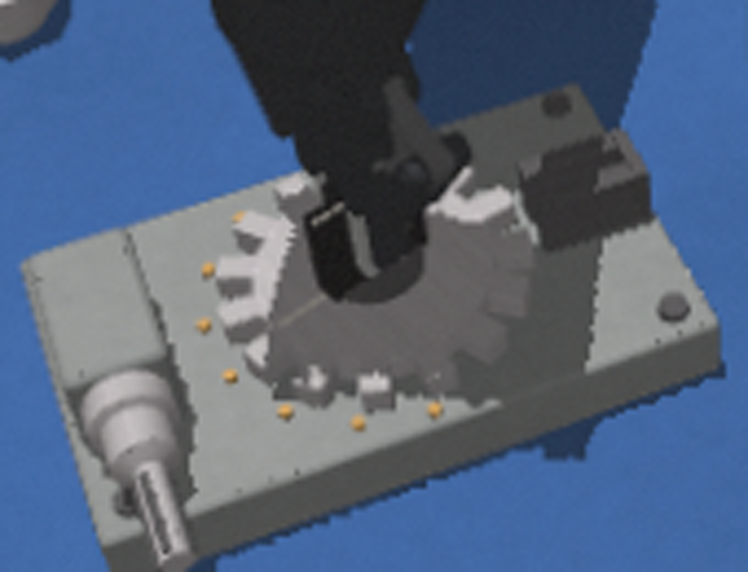

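The dial's white line (320,298)→(272,330) points at the fourth stud (230,376), which is the third stop. I check the angle numerically.

```bash
python3 - <<'E'
from h import *
s=load('scene'); c=lambda p:(p[0]/4.4+100-.4,p[1]/4.4+205-.4); K=np.array([553.4,-103.2])
for p,z in [((320,298),42),((300,311),42),((275,328),42),((230,376),31),((434,410),31)]:
    q=onz(s,c(p),z)[:2]-K; print(p,q.round(1),np.degrees(np.arctan2(q[1],q[0])).round(1),np.hypot(*q).round(1))
f=cv2.absdiff(s['frame'],load('scene')['frame'])
E
```

```text
(320, 298) [ 12.3 -22.1] -60.9 25.3
(300, 311) [ 16.9 -30.4] -60.8 34.8
(275, 328) [ 23.  -40.6] -60.4 46.7
(230, 376) [ 33.  -60.6] -61.4 69.0
(434, 410) [67.7 12.9] 10.8 68.9
```

```bash
python3 -c "
from h import *
print(close_job())"
```

```text
the job is handed in; nothing more can be done
None
```

The keeper stands upright in the pocket with its foot on the floor, and I handed the job in with the gripper still holding the knob at the third click stop: its pointer line measured within about 1° of the fourth stud.

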